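# Feel the chamfered ends of guard cartridges and rack them alike

## Robot

A 7-joint arm with a two-finger parallel gripper is mounted at the origin on the work surface. World frame = base frame: x ahead of the robot, y to its left, z up, the work surface at z = 0. Lengths are in m, angles in rad, forces in N, time in s.
With the tool pointing down it reaches from about 0.4 to 0.9 m from the base axis. Payload 5.5 kg.
Tool frame: the origin (TCP) lies at the very end of the fingers, on their centre line; the grasp point (between the pads) lies behind it (manip.hold_point_z is the z of the grasp point in the tool frame, in m); z points along the fingers, y is the line along which they close (so a half turn about z gives the same grasp; the last joint's range is limited). The gripper opens to 92 mm and grips with 3 to 60 N. Pads are 19 mm wide; open, the fingers measure 130 mm over their backs; the gripper's body (75 mm by 190 mm) begins 47 mm behind the grasp point.
Start: joints at [-1.078, 0.501, -0.427, 1.55, 0.221, 1.138, -0.21], TCP at [0.148, 0.633, 0.227] pointing down, gripper open.
Joint ranges: [-2.88, 2.88], [-0.31, 2.03], [-1.54, 1.56], [0.2, 2.42], [-1.41, 4.55], [0.19, 2.02], [-2.57, 2.57]. Speed limits (rad/s): [2.57, 2.57, 3.14, 3.14, 3.14, 3.14, 3.14].

## Interface

Orientations are given as a unit quaternion [x, y, z, w].
In Python, from plant import manip, grab_frame, calibration gives the robot as it stands. The module is installed in compiled form; this text tells all that it offers.
- The arm moves only by the tool play_rows, never from a script. Its arguments are lists of equal length, an entry for each row: "angular": the turn, a rotation vector about the tool's x, y, z in rad, a list of three; "translation": the shift along the tool's x, y, z in mm, a list of three; "claw": the closure, from 0 (fully open) to 1 (shut). A call has 1 to 5 rows; each row is the pose to reach, as a shift and turn from the pose commanded when the call began, along the tool's axes at that moment; what a row does not reach only later rows make up. A row lasts 1/10 s, in which the tool goes at most 50 mm and 8.59 degrees, less where a joint would pass 70% of its speed; a pose out of reach is approached as far as the arm can. A call with a gripper value outside its range is refused whole. The fingers move at their own pace and stop on an object; the grip force is fixed at half the most. Time passes only in rows, so rows that repeat a pose let the fingers close. It gives the time, the measured TCP pose, the force, the opening and the grip force at its end, in the units of the state.
- manip.read_state(): the state, without advancing time (a new reading comes with each control period).
- grab_frame(name): name is "side" or "top"; returns (picture, depth): 400x640x3 uint8, red, green, blue; 400x640 float32, m along the optical axis (not along the pixel's ray), 0 where there is no reading.
- calibration(name): a dict with "K" (3x3 intrinsics, pixels), "distortion" ([k1, k2, p1, p2, k3] as OpenCV has them; the pictures are not rectified), "R" (3x3) and "t" (3): a world point X has camera coordinates R X + t. Camera axes: x right, y down, z forward; pixel columns grow to the right and rows downward; lengths in m; the calibration is good to about 2 mm. A picture is of the moment at which its call begins. calibration takes no time and is no camera call.
- manip.close_job(): hands the job in; it is judged then, once.
The state is a dict: "t": time; "joint_positions": joint angles; "qd": joint speeds; "joint_efforts": joint torques, N m; "tcp_pos": TCP position; "tool_rot": TCP orientation; "ft_force": force on the tool from outside, world axes, zero at the start; "ft_torque": the same for the moment, N m; "gripper_width": opening from 0.0 (shut) to 1.0 (fully open); "grip_force": force on a finger pad.
Only numpy, scipy, OpenCV 4.12 (cv2) and the standard library are available. Lean on these libraries where they do the work, as an engineer would, in place of code of your own. Each camera call takes 0.05 s, during which the arm holds its last target. There are 200 camera calls.

## Task

Two cleaned guard cartridges lie on the bench. Take them one at a time: push one end into the open cartridge holder until it stops, to feel whether that end is the square one or the chamfered one (the chamfered end goes about 5 mm deeper), then lay the cartridge down into a free groove of the rack, across both rails, with its chamfered end towards the end board like the one already there, before you fetch the next. Do not drop the cartridges, and leave the other things on the bench where they are.

Things in the scene. Friction and masses are not known exactly. Their poses are not given: they have to be found in the camera images.
- cart_a: Guard cartridge: plain stainless bar, 24 mm diameter, 100 mm long, about 160 g, lying on the bench at any heading. One end is cut square, the other has a 7 mm x 45 degree chamfer (its flat nose is 10 mm across). Origin at the middle of the bar on its axis (12 mm above the bench); x runs along the bar, but which end of x is chamfered differs from cartridge to cartridge and is not told: feel it in the holder. Grip it across the middle.
- cart_a_end1 (a point): centre of the end face at +x of cart_a (50 mm from the middle); may be the square or the chamfered end
- cart_a_end2 (a point): centre of the end face at -x of cart_a (50 mm from the middle); may be the square or the chamfered end
- cart_b: A second guard cartridge of the same kind: plain stainless bar, 24 mm diameter, 100 mm long, about 160 g, lying on the bench at any heading. One end is cut square, the other has a 7 mm x 45 degree chamfer (its flat nose is 10 mm across). Origin at the middle of the bar on its axis (12 mm above the bench); x runs along the bar, but which end of x is chamfered differs from cartridge to cartridge and is not told: feel it in the holder. Grip it across the middle.
- cart_b_end1 (a point): centre of the end face at +x of cart_b (50 mm from the middle); may be the square or the chamfered end
- cart_b_end2 (a point): centre of the end face at -x of cart_b (50 mm from the middle); may be the square or the chamfered end
- cart_racked: A third cartridge of the same size, already lying correctly in groove 3 of the rack. Origin at its middle on its axis. x runs along the bar towards its chamfered end, which points to the end board.
- cart_racked_end1 (a point): centre of the chamfered end face of cart_racked
- holder: Open half of the cartridge holder: a steel sleeve 43 mm in diameter and 70 mm long (then a 21 mm black fitting), clamped level and fixed on the bench in an aluminium saddle (foot 110 x 44 mm; strap top 71 mm high). Origin on the bench straight below the centre of the bore's mouth; y points level into the bore, z up. The saddle begins 16 mm behind the mouth; nothing stands in front of it.
- holder_mouth (a point): centre of the bore's mouth, on the bore axis, 45 mm above the bench; y points into the bore. The bore is smooth steel, 27 mm across, with a mouth flared to 34 mm over the first 7 mm. At 20 mm depth is a shoulder with a 20 mm hole through it: a square end stops on the shoulder at 20 mm, a chamfered end centres itself in the hole and stops with its nose at about 25 mm. A push of 5 to 10 N is enough to feel the stop.
- rack: White plastic storage rack, fixed: base 222 mm (x) by 138 mm (y), 8 mm thick, with two 8 mm thick rails along x (centred at y = -26 and +26 mm, top 40 mm high) that carry three 45 degree V grooves, and an end board along x on the +y side (inner face at y = +66 mm, 42 mm high). Origin on the bench below the middle groove's centre. Cartridges lie along y in the grooves, axis 36 mm above the bench, middle near y = 0, chamfered end to +y.
- rack_groove1 (a point): axis point of groove 1 (free): where the middle of a racked cartridge lies, 36 mm above the bench, 66 mm to -x of the middle groove. Frame as the rack's.
- rack_groove2 (a point): axis point of groove 2, the middle groove (free)
- rack_groove3 (a point): axis point of groove 3, 66 mm to +x of the middle groove; taken by cart_racked
- holder_cap: bystander: the holder's screw-on half, a steel cap 48 mm in diameter, 46 mm high, standing; origin at the centre of its underside
- wrench: bystander: open-end wrench, 160 mm long, lying
- bottle: bystander: glass bottle, 70 mm diameter, 135 mm high with its cap, standing; origin at the centre of its underside
- vial_tray: bystander: vial tray, 75 x 120 mm, 40 mm high with its vials; origin at the centre of its underside
Things that resemble listed ones, but are neither listed nor needed, are in the scene too. Leave any orange, pink or purple look-alike of the cart_b alone.

How it is judged:
On the way, in this order (a step that is already met when the one before it is completed fails the run):
1. one loose cartridge is pushed to the stop in the holder's bore (((angle between the x axis of cart_a and the y axis of holder, either way round below 0.15 rad and ((y of cart_a_end1 in the frame of holder_mouth above 0.0175 m and x of cart_a_end1 in the frame of holder_mouth between -0.005 and 0.005 m and z of cart_a_end1 in the frame of holder_mouth between -0.005 and 0.005 m) or (y of cart_a_end2 in the frame of holder_mouth above 0.0175 m and x of cart_a_end2 in the frame of holder_mouth between -0.005 and 0.005 m and z of cart_a_end2 in the frame of holder_mouth between -0.005 and 0.005 m))) or (angle between the x axis of cart_b and the y axis of holder, either way round below 0.15 rad and ((y of cart_b_end1 in the frame of holder_mouth above 0.0175 m and x of cart_b_end1 in the frame of holder_mouth between -0.005 and 0.005 m and z of cart_b_end1 in the frame of holder_mouth between -0.005 and 0.005 m) or (y of cart_b_end2 in the frame of holder_mouth above 0.0175 m and x of cart_b_end2 in the frame of holder_mouth between -0.005 and 0.005 m and z of cart_b_end2 in the frame of holder_mouth between -0.005 and 0.005 m))))), for 0.1 s.
2. one of the loose cartridges lies released in a rack groove, chamfered end to the end board (((z of cart_a in the frame of rack between 0.032 and 0.041 m and y of cart_a in the frame of rack between -0.015 and 0.0175 m and x of cart_a in the frame of rack between -0.08 and 0.08 m and angle between the x axis of cart_a and the y axis of rack, either way round below 0.12 rad and y of cart_a_end1 in the frame of rack above 0.03 m and linear speed of cart_a below 0.03 m/s and contact force between the fingers and cart_a below 0.1 N) or (z of cart_b in the frame of rack between 0.032 and 0.041 m and y of cart_b in the frame of rack between -0.015 and 0.0175 m and x of cart_b in the frame of rack between -0.08 and 0.08 m and angle between the x axis of cart_b and the y axis of rack, either way round below 0.12 rad and y of cart_b_end2 in the frame of rack above 0.03 m and linear speed of cart_b below 0.03 m/s and contact force between the fingers and cart_b below 0.1 N))), for 0.2 s.
3. with the first one racked, the other cartridge is pushed to the stop in the holder's bore ((((z of cart_a in the frame of rack between 0.032 and 0.041 m and y of cart_a in the frame of rack between -0.015 and 0.0175 m and x of cart_a in the frame of rack between -0.08 and 0.08 m and angle between the x axis of cart_a and the y axis of rack, either way round below 0.12 rad and y of cart_a_end1 in the frame of rack above 0.03 m and linear speed of cart_a below 0.03 m/s and contact force between the fingers and cart_a below 0.1 N) and (angle between the x axis of cart_b and the y axis of holder, either way round below 0.15 rad and ((y of cart_b_end1 in the frame of holder_mouth above 0.0175 m and x of cart_b_end1 in the frame of holder_mouth between -0.005 and 0.005 m and z of cart_b_end1 in the frame of holder_mouth between -0.005 and 0.005 m) or (y of cart_b_end2 in the frame of holder_mouth above 0.0175 m and x of cart_b_end2 in the frame of holder_mouth between -0.005 and 0.005 m and z of cart_b_end2 in the frame of holder_mouth between -0.005 and 0.005 m)))) or ((z of cart_b in the frame of rack between 0.032 and 0.041 m and y of cart_b in the frame of rack between -0.015 and 0.0175 m and x of cart_b in the frame of rack between -0.08 and 0.08 m and angle between the x axis of cart_b and the y axis of rack, either way round below 0.12 rad and y of cart_b_end2 in the frame of rack above 0.03 m and linear speed of cart_b below 0.03 m/s and contact force between the fingers and cart_b below 0.1 N) and (angle between the x axis of cart_a and the y axis of holder, either way round below 0.15 rad and ((y of cart_a_end1 in the frame of holder_mouth above 0.0175 m and x of cart_a_end1 in the frame of holder_mouth between -0.005 and 0.005 m and z of cart_a_end1 in the frame of holder_mouth between -0.005 and 0.005 m) or (y of cart_a_end2 in the frame of holder_mouth above 0.0175 m and x of cart_a_end2 in the frame of holder_mouth between -0.005 and 0.005 m and z of cart_a_end2 in the frame of holder_mouth between -0.005 and 0.005 m)))))), for 0.1 s.
At the end, for the whole second after the job is handed in: All three cartridges lie released and at rest in their own rack grooves across both rails (axis 32 to 41 mm above the bench, within 0.12 rad of the groove, middle from 15 mm short of to 17 mm beyond the centre line towards the end board), chamfered ends towards the end board (z of cart_a in the frame of rack between 0.032 and 0.041 m and y of cart_a in the frame of rack between -0.015 and 0.0175 m and x of cart_a in the frame of rack between -0.08 and 0.08 m and angle between the x axis of each of cart_a, cart_b, cart_racked and the y axis of rack, either way round below 0.12 rad and y of each of cart_a_end1, cart_b_end2, cart_racked_end1 in the frame of rack above 0.03 m and linear speed of each of cart_a, cart_b, cart_racked below 0.03 m/s and contact force between the fingers and cart_a below 0.1 N and z of cart_b in the frame of rack between 0.032 and 0.041 m and y of cart_b in the frame of rack between -0.015 and 0.0175 m and x of cart_b in the frame of rack between -0.08 and 0.08 m and contact force between the fingers and cart_b below 0.1 N and z of cart_racked in the frame of rack between 0.032 and 0.041 m and y of cart_racked in the frame of rack between -0.015 and 0.0175 m and x of cart_racked in the frame of rack between -0.08 and 0.08 m and contact force between the fingers and cart_racked below 0.1 N); the robot touches nothing.
It fails at once if a bystander (cap, wrench, bottle or vial tray) is shifted more than 30 mm or tipped over (distance of any of holder_cap, wrench, bottle, vial_tray from where it was at the start of the episode above 0.03 m or angle between any of holder_cap, bottle, vial_tray's own z axis and vertical above 0.5 rad).
It fails at once if a cartridge is dropped: it falls free of the fingers at more than 0.75 m/s (a fall of about 30 mm) ((linear speed of cart_a above 0.75 m/s and contact force between the fingers and cart_a below 0.05 N) or (linear speed of cart_b above 0.75 m/s and contact force between the fingers and cart_b below 0.05 N)).
It also fails if it takes over 72 s, if anything falls off the work surface, if the arm or the gripper's body presses on something with over 40 N, if the wrist force passes 120 N, or if a joint passes its speed limit or range.

## Working session

There is one attempt and no reset: what is moved stays moved. The work goes in short steps, Python scripts to look and compute and a tool call to move; the robot and the scene stay as the last step left them, time stands still between calls to the robot, and variables do not carry over. Pictures are saved under pics/ and viewed, at most 11 in all, crops included, and the job is handed in when it is done.

Besides the shell and the picture viewer there is one more tool, called after "Call:" as name(argument=value, ...) on one line, values as JSON. play_rows: Moves the arm, as the interface text tells. Its arguments: {"type":"object","properties":{"angular":{"type":"array","items":{"type":"array","items":{"type":"number"}}},"translation":{"type":"array","items":{"type":"array","items":{"type":"number"}}},"claw":{"type":"array","items":{"type":"number"}}},"required":["angular","translation","claw"]}

```bash
mkdir -p pics; python3 - <<'E'
from plant import manip, grab_frame, calibration
import cv2,numpy as np
s=manip.read_state();print(s['t'],s['tcp_pos'],s['tool_rot'],s['gripper_width'],manip.hold_point_z)
for n in('top','side'):
    p,d=grab_frame(n);cv2.imwrite(f'pics/{n}0.png',cv2.cvtColor(p,cv2.COLOR_RGB2BGR));np.save(f'{n}0.npy',d)
    c=calibration(n);print(n,np.round(c['K'],1).tolist(),c['distortion'],np.round(-np.array(c['R']).T@c['t'],3),np.round(c['R'],2).tolist())
E
```

```text
0.0 [0.14795444 0.63222553 0.22567724] [ 1.14607289e-01  9.93410399e-01 -9.65226233e-04 -1.29826892e-04] 0.9979284844160747 -0.0188
top [[404.4, 0.0, 317.9], [0.0, 404.4, 198.8], [0.0, 0.0, 1.0]] [-0.10401898  0.          0.          0.          0.        ] [0.458 0.126 1.195] [[0.02, -1.0, 0.01], [-0.99, -0.02, -0.1], [0.1, -0.0, -0.99]]
side [[467.1, 0.0, 321.5], [0.0, 467.1, 197.2], [0.0, 0.0, 1.0]] [0.0265634 0.        0.        0.        0.       ] [0.534 1.045 0.99 ] [[-1.0, -0.07, 0.0], [-0.05, 0.71, -0.7], [0.05, -0.7, -0.71]]
```

View pics/top0.png

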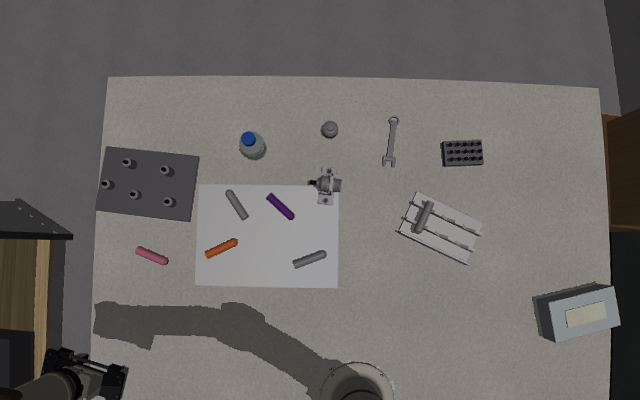

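View pics/side0.png

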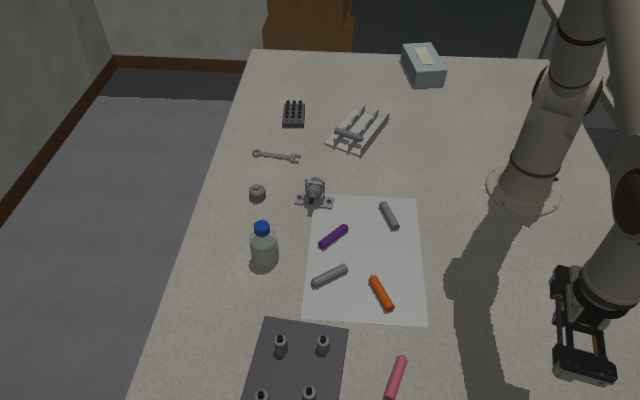

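The top view shows grey bars at (236,204) and (310,259). Possible mix-ups are purple (280,206), orange (222,247), pink (151,255), the racked bar (424,216) and the pegs on the dark plate. I choose the two plain grey bars. The holder is at (327,184) with its mouth towards image right, and the rack is at (440,228).

```bash
cat > h.py <<'E'
from plant import manip, grab_frame, calibration
import cv2,numpy as np
from scipy.spatial.transform import Rotation as Ro
C={n:calibration(n) for n in('top','side')}
def plane(n,uv,z):
    c=C[n];K,R,t=[np.array(c[k],float) for k in('K','R','t')]
    p=cv2.undistortPoints(np.array(uv,float).reshape(-1,1,2),K,np.array(c['distortion'],float))[:,0]
    r=np.c_[p,np.ones(len(p))]@R; o=-R.T@t
    return o+r*((z-o[2])/r[:,2])[:,None]
def pix(n,X):
    c=C[n];K,R,t=[np.array(c[k],float) for k in('K','R','t')]
    return cv2.projectPoints(np.array(X,float).reshape(-1,1,3),cv2.Rodrigues(R)[0],t,K,np.array(c['distortion'],float))[0][:,0]
def cloud(n,d):
    c=C[n];K,R,t=[np.array(c[k],float) for k in('K','R','t')]
    v,u=np.mgrid[:400,:640]
    p=cv2.undistortPoints(np.c_[u.ravel(),v.ravel()].astype(float).reshape(-1,1,2),K,np.array(c['distortion'],float))[:,0]
    return ((np.c_[p,np.ones(len(p))]*d.reshape(-1,1)-t)@R).reshape(400,640,3)
E
python3 - <<'E'
from h import *
im={n:cv2.imread(f'pics/{n}0.png') for n in C}
def crop(n,u,v,w,h,f):return cv2.resize(im[n][v:v+h,u:u+w],None,fx=f,fy=f,interpolation=cv2.INTER_CUBIC)
A=np.hstack([crop('top',300,155,50,60,5),crop('top',390,185,100,85,5)[:300,:500]])
A=np.hstack([crop('top',300,155,50,60,5),cv2.resize(crop('top',390,185,100,85,4),(500,300))*0+0]) if 0 else None
L=cv2.resize(crop('top',303,160,44,50,1*1),(264,300),interpolation=2)
Rr=crop('top',392,187,100,80,5)[:,:]  # 500x400
S1=cv2.resize(im['side'][170:220,285:345],(300,250),interpolation=2)
S2=cv2.resize(im['side'][100:160,320:395],(375,300),interpolation=2)
out=np.zeros((600,800,3),np.uint8)
out[:300,:264]=L;out[:300,270:645]=cv2.resize(crop('top',392,187,100,80,1),(375,300),interpolation=2)
out[300:550,:300]=S1;out[300:600,310:685]=S2
cv2.imwrite('pics/crop1.png',out)
# bars
for n in C:
    P=cloud(n,np.load(f'{n}0.npy'))
    hsv=cv2.cvtColor(im[n],cv2.COLOR_BGR2HSV);g=hsv[...,2].astype(int);
    c0={'top':[(236,204),(310,259)],'side':[(330,275),(389,215)]}[n]
    m=((g<160)).astype(np.uint8)
    nl,lab,st,_=cv2.connectedComponentsWithStats(m)
    for u,v in c0:
        b=(lab==lab[v,u]).astype(np.uint8);
        cs=cv2.findContours(b,0,2)[0][0];r=cv2.minAreaRect(cs)
        box=cv2.boxPoints(r);w=plane(n,box,.012)
        e=[np.linalg.norm(w[i]-w[i-1])*1e3 for i in(1,2)]
        print(n,(u,v),b.sum(),'ctr',plane(n,[r[0]],.012)[0].round(4),'sides mm',np.round(e,1),'z max med',np.round([P[...,2][b>0].max(),np.median(P[...,2][b>0])],4))
        pts=P[b>0];pts=pts[pts[:,2]>.008]
        if len(pts)>20:
            q=pts[:,:2];m0=q.mean(0);U=np.linalg.svd(q-m0)[2][0];pr=(q-m0)@U
            print('  depth ctr',m0.round(4),'mid',(m0+U*(pr.max()+pr.min())/2).round(4),'len',np.ptp(pr).round(4),'heading',np.degrees(np.arctan2(U[1],U[0])).round(1))
E
```

```text
top (236, 204) 254123 ctr [0.5786 0.1167 0.012 ] sides mm [2254.2 1351.6] z max med [ 1.1951e+00 -9.0000e-04]
  depth ctr [0.394  0.1325] mid [0.3859 0.0101] len 1.5924 heading 86.2
top (310, 259) 254123 ctr [0.5786 0.1167 0.012 ] sides mm [2254.2 1351.6] z max med [ 1.1951e+00 -9.0000e-04]
  depth ctr [0.394  0.1325] mid [0.3859 0.0101] len 1.5924 heading 86.2
side (330, 275) 256000 ctr [0.6037 0.098  0.012 ] sides mm [3110.1 2137.1] z max med [ 0.9903 -0.0012]Traceback (most recent call last):
  File "<stdin>", line 29, in <module>
    u, s, vh = gufunc(a, signature=signature)
               ~~~~~~^^^^^^^^^^^^^^^^^^^^^^^^
numpy._core._exceptions._ArrayMemoryError: Unable to allocate 12.8 GiB for an array with shape (41412, 41412) and data type float64
```

View pics/crop1.png

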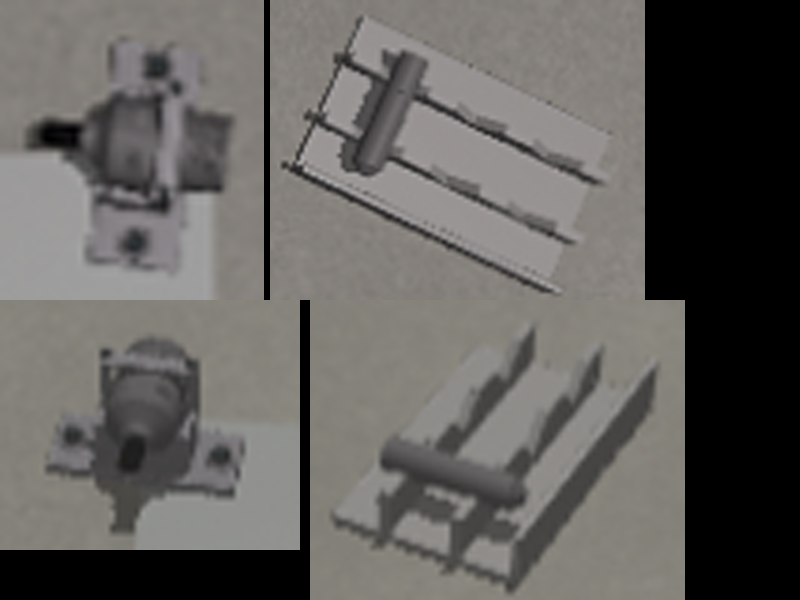

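The crop confirms the holder: black fitting on the left, mouth at right at top pixel ~(341,185). The rack's end board is on the side nearest the robot, and the racked bar is in the leftmost groove. Next I measure everything from depth and masks.

```bash
python3 - <<'E'
from h import *
def axis(q):
    m=q.mean(0);U=np.linalg.svd(q-m,full_matrices=False)[2][0];pr=(q-m)@U;w=(q-m)@[-U[1],U[0]]
    c=m+U*(pr.max()+pr.min())/2+np.array([-U[1],U[0]])*(w.max()+w.min())/2
    return c.round(4),'len',np.ptp(pr).round(4),'wid',np.ptp(w).round(4),'head',np.degrees(np.arctan2(U[1],U[0])).round(2)
P={}
for n in C:
    P[n]=cloud(n,np.load(f'{n}0.npy'))
    img=cv2.imread(f'pics/{n}0.png');hsv=cv2.cvtColor(img,cv2.COLOR_BGR2HSV)
    for k,X in {'1':(236,204),'2':(310,259)}.items():
        c=plane('top',[X],.012)[0]
        near=(np.linalg.norm(P[n][...,:2]-c[:2],axis=-1)<.085)&(abs(P[n][...,2])<.05)
        for lo,hi in((.007,.05),(.018,.05)):
            s=near&(P[n][...,2]>lo)&(P[n][...,2]<hi)&(hsv[...,1]<80)
            print(n,k,'z>',lo,s.sum(),*axis(P[n][s][:,:2]),'zmax',P[n][s][:,2].max().round(4))
        if n=='top':
            s=(near&(hsv[...,2]<125)&(hsv[...,1]<60)).astype(np.uint8)
            cs=max(cv2.findContours(s,0,2)[0],key=cv2.contourArea);w=plane(n,cv2.boxPoints(cv2.minAreaRect(cs)),.012)
            print('  mask',w.mean(0).round(4),[np.linalg.norm(w[i]-w[i-1]).round(4) for i in(1,2)])
# racked cartridge, rack
for n in C:
    c=plane('top',[(424,216)],.036)[0]
    near=np.linalg.norm(P[n][...,:2]-c[:2],axis=-1)<.075
    for lo,hi in((.043,.055),(.0455,.055)):
        s=near&(P[n][...,2]>lo)&(P[n][...,2]<hi);print(n,'racked',lo,s.sum(),*axis(P[n][s][:,:2]),P[n][s][:,2].max().round(4))
    c=plane('top',[(440,228)],.03)[0]
    near=np.linalg.norm(P[n][...,:2]-c[:2],axis=-1)<.16
    s=near&(P[n][...,2]>.0045)&(P[n][...,2]<.06)
    r=cv2.minAreaRect(P[n][s][:,:2].astype(np.float32)*1000);print(n,'rack rect',r)
    b=near&(P[n][...,2]>.035)&(P[n][...,2]<.044);np.save(f'rail_{n}.npy',P[n][b]);print(b.sum())
    # holder
    c=plane('top',[(327,184)],.05)[0]
    near=np.linalg.norm(P[n][...,:2]-c[:2],axis=-1)<.075
    for lo,hi in((.045,.08),(.06,.0675),(.064,.0675)):
        s=near&(P[n][...,2]>lo)&(P[n][...,2]<hi);print(n,'holder',lo,s.sum(),*axis(P[n][s][:,:2]))
    s=near&(P[n][...,2]>.0045)&(P[n][...,2]<.02);print('foot',*axis(P[n][s][:,:2]))
    s=near&(P[n][...,2]>.068);print('strap',s.sum(),*axis(P[n][s][:,:2]))
E
```

```text
top 1 z> 0.007 288 [0.5639 0.357 ] len 0.14 wid 0.138 head -144.65 zmax 0.0288
top 1 z> 0.018 237 [0.5623 0.3616] len 0.1003 wid 0.0224 head -144.22 zmax 0.0288
  mask [0.5622 0.3619 0.012 ] [np.float64(0.026), np.float64(0.1046)]
top 2 z> 0.007 297 [0.3903 0.1505] len 0.1272 wid 0.1162 head -68.72 zmax 0.0294
top 2 z> 0.018 240 [0.4062 0.1434] len 0.0998 wid 0.0231 head -68.17 zmax 0.0294
  mask [0.4061 0.144  0.012 ] [np.float64(0.1026), np.float64(0.0264)]
side 1 z> 0.007 358 [0.5604 0.3648] len 0.1001 wid 0.0229 head 34.9 zmax 0.0279
side 1 z> 0.018 250 [0.5595 0.3646] len 0.0977 wid 0.0219 head 35.96 zmax 0.0279
side 2 z> 0.007 251 [0.4049 0.1476] len 0.0971 wid 0.025 head 112.79 zmax 0.0277
side 2 z> 0.018 171 [0.4047 0.147 ] len 0.0961 wid 0.022 head 112.23 zmax 0.0277
top racked 0.043 237 [ 0.5207 -0.1797] len 0.1184 wid 0.0888 head 155.57 0.0528
top racked 0.0455 159 [ 0.5174 -0.1872] len 0.1185 wid 0.0527 head 156.37 0.0528
top rack rect ((499.0843505859375, -229.75718688964844), (309.60943603515625, 300.85797119140625), 6.778846740722656)
482
top holder 0.045 375 [0.6222 0
[... 197 characters left out ...]
63] len 0.1443 wid 0.141 head 175.89
strap 81 [0.6213 0.0961] len 0.0548 wid 0.0332 head 173.85
side racked 0.043 84 [ 0.5214 -0.1784] len 0.1181 wid 0.0255 head 155.96 0.0509
side racked 0.0455 46 [ 0.5315 -0.1806] len 0.0954 wid 0.0179 head 153.95 0.0509
side rack rect ((493.402587890625, -243.86053466796875), (282.87310791015625, 249.79197692871094), 60.58331298828125)
318
side holder 0.045 342 [0.6216 0.1025] len 0.0963 wid 0.0562 head 81.54
side holder 0.06 119 [0.6195 0.0891] len 0.0627 wid 0.0559 head 84.7
side holder 0.064 57 [0.6201 0.0911] len 0.0533 wid 0.0561 head 80.77
foot [0.6224 0.1136] len 0.1099 wid 0.0812 head 174.54
strap 49 [0.6201 0.0937] len 0.056 wid 0.026 head 171.88
```

```bash
python3 - <<'E'
from h import *
def T(pts): return [((x)/6+303,(y)/6+160) for x,y in pts]
def S(pts): return [(x/5+285,(y-300)/5+170) for x,y in pts]
def hd(a): return np.degrees(np.arctan2(a[1],a[0])).round(2)
m=plane('top',T([(232,112),(222,190)]),.045);print('mouth top',m.mean(0).round(4),np.linalg.norm(m[0]-m[1]).round(4),hd(m[0]-m[1])+90)
f=plane('top',T([(112,42),(200,50),(178,268),(88,262)]),.008);print('foot',f.mean(0).round(4),[np.linalg.norm(f[i]-f[i-1]).round(4) for i in range(4)],hd(f[:2].mean(0)-f[2:].mean(0)))
# foot mask via pixel profile side
f=plane('side',S([(60,415),(47,470),(235,495),(245,440)]),.008);print('foot side',f.mean(0).round(4),[np.linalg.norm(f[i]-f[i-1]).round(4) for i in range(4)])
def RT(pts): return [((x-270)/3.75+392,y/3.75+187) for x,y in pts]
r=plane('top',RT([(340,58),(605,182),(578,240),(308,115)]),.04);print('rails',r.mean(0).round(4),[np.linalg.norm(r[i]-r[i-1]).round(4) for i in range(4)],hd(r[0]-r[1]),hd(r[3]-r[2]))
b=plane('top',RT([(362,15),(610,133)]),.008);print('base edge',b.round(4),np.linalg.norm(b[0]-b[1]).round(4),hd(b[0]-b[1]))
e=plane('top',RT([(412,52),(365,165)]),.036);print('racked',e.mean(0).round(4),np.linalg.norm(e[0]-e[1]).round(4),hd(e[1]-e[0]))
s=cv2.imread('pics/side0.png')
def RS(pts): return [((x-310)/5+320,(y-300)/5+100) for x,y in pts]
e=plane('side',RS([(385,458),(520,492)]),.036);print('racked side',e.mean(0).round(4),np.linalg.norm(e[0]-e[1]).round(4),hd(e[1]-e[0]))
E
```

```text
mouth top [0.6176 0.0563 0.045 ] 0.038 83.27
foot [0.6201 0.0948 0.008 ] [np.float64(0.1103), np.float64(0.0439), np.float64(0.1092), np.float64(0.0443)] -5.21
foot side [0.6188 0.1011 0.008 ] [np.float64(0.1114), np.float64(0.0455), np.float64(0.1106), np.float64(0.0447)]
rails [ 0.5024 -0.2388  0.04  ] [np.float64(0.0509), np.float64(0.2281), np.float64(0.0501), np.float64(0.2309)] 65.85 66.01
base edge [[ 0.6091 -0.1721  0.008 ]
 [ 0.5176 -0.373   0.008 ]] 0.2207 65.52
racked [ 0.5333 -0.1853  0.036 ] 0.0956 156.77
racked side [ 0.5294 -0.1811  0.036 ] 0.0944 161.99
```

```bash
cat > pl.py <<'E'
from h import *
def head(q): x=Ro.from_quat(q).apply([1,0,0]); return np.degrees(np.arctan2(x[1],x[0]))
def plan(wps,pos=None,q=None):
    """wps: (x,y,z,heading deg, ncalls). prints per call tool-frame shift mm and z turn"""
    s=manip.read_state(); p=np.array(s['tcp_pos'] if pos is None else pos); R=Ro.from_quat(s['tool_rot'])
    h=head(s['tool_rot']); print('now t',round(s['t'],2),p.round(4),'head',round(h,2),'tilt',np.degrees(np.arccos(-R.apply([0,0,1])[2])).round(2),'F',np.round(s['ft_force'],1),'w',round(s['gripper_width'],3),'grip',round(s['grip_force'],1))
    for x,y,z,hh,n in wps:
        d=(hh-h)
        for i in range(n):
            sh=R.inv().apply((np.array([x,y,z])-p)/(n-i))*1e3; a=-np.radians((hh-h)/(n-i))
            print(' shift',np.round(sh,1),'turn z',round(a,3)); sh=np.round(sh,1); a=round(a,3)
            p=p+R.apply(sh/1e3); R=R*Ro.from_rotvec([0,0,a]); h=h-np.degrees(a)
E
python3 -c "
from pl import *
plan([(.561,.363,.11,35.5,4),(.561,.363,.003,35.5,1)])"
```

```text
now t 0.1 [0.1479 0.6323 0.2258] head 166.84 tilt 0.1 F [ 0.3 -0.   0.6] w 1.001 grip 0.0
 shift [-115.9  -42.    29. ] turn z 0.573
 shift [-120.1   27.5   29. ] turn z 0.573
 shift [-86.   88.3  29. ] turn z 0.573
 shift [-24.4 120.8  29. ] turn z 0.573
 shift [ 2.00e-01 -1.00e-01  1.07e+02] turn z 0.0
```

Call:
play_rows(angular=[[0,0,0.12],[0,0,0.24],[0,0,0.36],[0,0,0.48],[0,0,0.573]], translation=[[-23,-8.4,6],[-46,-17,12],[-70,-25,17],[-93,-34,23],[-115.9,-42,29]], claw=[0.3,0.3,0.3,0.3,0.3])

```text
t: 0.6
tcp_pos: [0.252, 0.5646, 0.197]
tool_rot: [0.393, 0.92, -0.0, 0.0]
ft_force: [0.5, 0.5, -0.2]
gripper_width: 0.705
grip_force: 0.0
```

Call:
play_rows(angular=[[0,0,0.12],[0,0,0.24],[0,0,0.36],[0,0,0.48],[0,0,0.573]], translation=[[-24,5.5,6],[-48,11,12],[-72,16.5,17],[-96,22,23],[-120.1,27.5,29]], claw=[0.3,0.3,0.3,0.3,0.3])

```text
t: 1.1
tcp_pos: [0.3551, 0.4974, 0.168]
tool_rot: [0.637, 0.771, -0.0, 0.0]
ft_force: [0.6, 0.5, -0.0]
gripper_width: 0.7
grip_force: 0.0
```

```bash
python3 -c "
from pl import *
plan([(.561,.363,.11,35.5,2),(.561,.363,.003,35.5,1)])"
```

```text
now t 1.1 [0.3551 0.4974 0.168 ] head 100.92 tilt 0.05 F [ 0.6  0.5 -0. ] w 0.7 grip 0.0
 shift [-85.5  88.4  29. ] turn z 0.571
 shift [-24.2 120.6  29. ] turn z 0.571
 shift [ 1.00e-01 -1.00e-01  1.07e+02] turn z -0.0
```

Call:
play_rows(angular=[[0,0,0.12],[0,0,0.24],[0,0,0.36],[0,0,0.48],[0,0,0.571]], translation=[[-17,17.7,6],[-34,35,12],[-51,53,17],[-68,71,23],[-85.5,88.4,29]], claw=[0.3,0.3,0.3,0.3,0.3])

```text
t: 1.6
tcp_pos: [0.4584, 0.4309, 0.1391]
tool_rot: [0.828, 0.561, -0.0, 0.0]
ft_force: [-0.9, -0.6, 0.6]
gripper_width: 0.7
grip_force: 0.0
```

Call:
play_rows(angular=[[0,0,0.12],[0,0,0.24],[0,0,0.36],[0,0,0.48],[0,0,0.571]], translation=[[-5,24,6],[-10,48,12],[-15,72,17],[-20,96,23],[-24.2,120.6,29]], claw=[0.3,0.3,0.3,0.3,0.3])

```text
t: 2.1
tcp_pos: [0.5614, 0.364, 0.1099]
tool_rot: [0.952, 0.305, -0.001, 0.0]
ft_force: [0.2, 0.4, -0.4]
gripper_width: 0.696
grip_force: 0.0
```

Call:
play_rows(angular=[[0,0,0],[0,0,0],[0,0,0],[0,0,0],[0,0,0]], translation=[[0,0,30],[0,0,60],[0,0,85],[0,0,100],[0,0,107]], claw=[0.3,0.3,0.3,0.3,0.3])

```text
t: 2.6
tcp_pos: [0.5598, 0.3641, 0.0016]
tool_rot: [0.952, 0.307, -0.002, 0.0]
ft_force: [-0.5, -0.6, 0.2]
gripper_width: 0.698
grip_force: 0.0
```

```bash
python3 -c "
from pl import *
plan([])
p,d=grab_frame('side');cv2.imwrite('pics/s1.png',cv2.resize(p[210:330,250:430,::-1],None,fx=4,fy=4,interpolation=2))"
```

```text
now t 2.6 [0.5598 0.3641 0.0016] head 35.75 tilt 0.19 F [-0.5 -0.6  0.2] w 0.698 grip 0.0
```

View pics/s1.png

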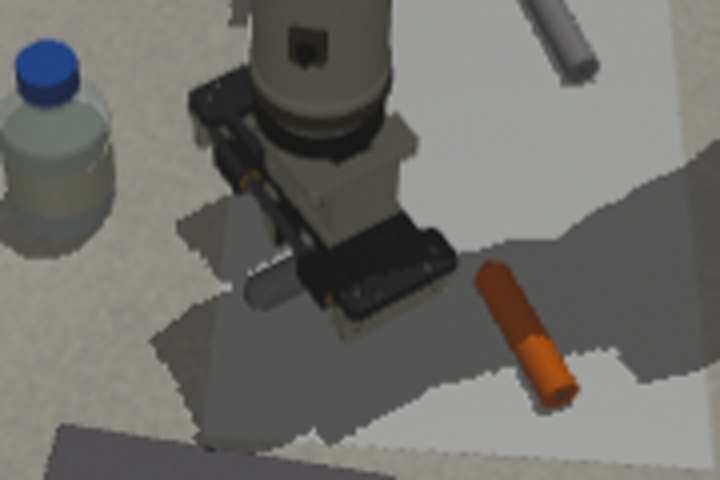

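The hand straddles the bar, whose end is visible at (312,282). I close and lift.

Call:
play_rows(angular=[[0,0,0],[0,0,0],[0,0,0],[0,0,0],[0,0,0]], translation=[[0,0,-1],[0,0,-1],[0,0,-1],[0,0,-1],[0,0,-1]], claw=[0.6,0.8,0.9,1,1])

```text
t: 3.15
tcp_pos: [0.5614, 0.3651, 0.0054]
tool_rot: [0.952, 0.307, 0.0, -0.0]
ft_force: [-0.5, -0.5, -0.9]
gripper_width: 0.317
grip_force: 0.0
```

Call:
play_rows(angular=[[0,0,0],[0,0,0],[0,0,0],[0,0,0],[0,0,0]], translation=[[0,0,0],[0,0,-20],[0,0,-50],[0,0,-80],[0,0,-105]], claw=[1,1,1,1,1])

```text
t: 3.65
tcp_pos: [0.5611, 0.3648, 0.1109]
tool_rot: [0.952, 0.307, 0.0, -0.0]
ft_force: [-0.5, -0.2, -1.1]
gripper_width: 0.254
grip_force: 30.0
```

```bash
python3 -c "
from pl import *
d=np.array([np.cos(np.radians(84.2)),np.sin(np.radians(84.2))]);m=np.array([.616,.0585]);a=m-.075*d;print(a)
plan([(*(m-.10*d),.11,84.2,3),(*a,.036,84.2,1)])"
```

```text
[ 0.60842078 -0.01611605]
now t 3.65 [0.5611 0.3648 0.1109] head 35.74 tilt 0.01 F [-0.5 -0.2 -1.1] w 0.254 grip 30.0
 shift [-66.9 118.5   0.3] turn z -0.282
 shift [-97.2  95.2   0.3] turn z -0.282
 shift [-119.9   64.4    0.3] turn z -0.282
 shift [25.  0. 74.] turn z 0.0
```

Call:
play_rows(angular=[[0,0,-0.056],[0,0,-0.113],[0,0,-0.169],[0,0,-0.226],[0,0,-0.282]], translation=[[-13,24,0],[-27,47,0],[-40,71,0],[-54,95,0],[-66.9,118.5,0.3]], claw=[1,1,1,1,1])

```text
t: 4.15
tcp_pos: [0.5756, 0.2282, 0.1091]
tool_rot: [0.899, 0.439, -0.0, 0.0]
ft_force: [1.2, 0.6, -0.8]
gripper_width: 0.25
grip_force: 30.0
```

Call:
play_rows(angular=[[0,0,-0.056],[0,0,-0.113],[0,0,-0.169],[0,0,-0.226],[0,0,-0.282]], translation=[[-19,19,0],[-39,38,0],[-58,57,0],[-78,76,0],[-97.2,95.2,0.3]], claw=[1,1,1,1,1])

```text
t: 4.65
tcp_pos: [0.5905, 0.0931, 0.1088]
tool_rot: [0.828, 0.561, -0.0, -0.0]
ft_force: [0.1, 0.2, -2.0]
gripper_width: 0.254
grip_force: 30.0
```

Call:
play_rows(angular=[[0,0,-0.056],[0,0,-0.113],[0,0,-0.169],[0,0,-0.226],[0,0,-0.282]], translation=[[-24,13,0],[-48,26,0],[-72,39,0],[-96,52,0],[-119.9,64.4,0.3]], claw=[1,1,1,1,1])

```text
t: 5.15
tcp_pos: [0.6056, -0.0421, 0.1085]
tool_rot: [0.741, 0.671, -0.0, -0.0]
ft_force: [-0.0, 0.6, -1.6]
gripper_width: 0.25
grip_force: 30.0
```

Call:
play_rows(angular=[[0,0,0],[0,0,0],[0,0,0],[0,0,0],[0,0,0]], translation=[[0,0,20],[0,0,40],[0,0,60],[0,0,70],[0,0,71]], claw=[1,1,1,1,1])

```text
t: 5.65
tcp_pos: [0.6043, -0.0408, 0.0361]
tool_rot: [0.742, 0.671, -0.001, -0.001]
ft_force: [-0.7, -0.2, -1.8]
gripper_width: 0.253
grip_force: 30.0
```

```bash
python3 -c "
from pl import *
plan([])
p,d=grab_frame('side');q,e=grab_frame('top')
np.save('s2.npy',d);np.save('t2.npy',e);cv2.imwrite('s2f.png',p[...,::-1]);cv2.imwrite('t2f.png',q[...,::-1])
o=np.zeros((600,800,3),np.uint8)
o[:,:400]=cv2.resize(p[150:250,290:357,::-1],(400,600),interpolation=2)
o[:,400:]=cv2.resize(q[150:250,300:367,::-1],(400,600),interpolation=2)
cv2.imwrite('pics/s2.png',o)"
```

```text
now t 5.65 [ 0.6043 -0.0408  0.0361] head 84.21 tilt 0.2 F [-0.7 -0.2 -1.8] w 0.253 grip 30.0
```

View pics/s2.png

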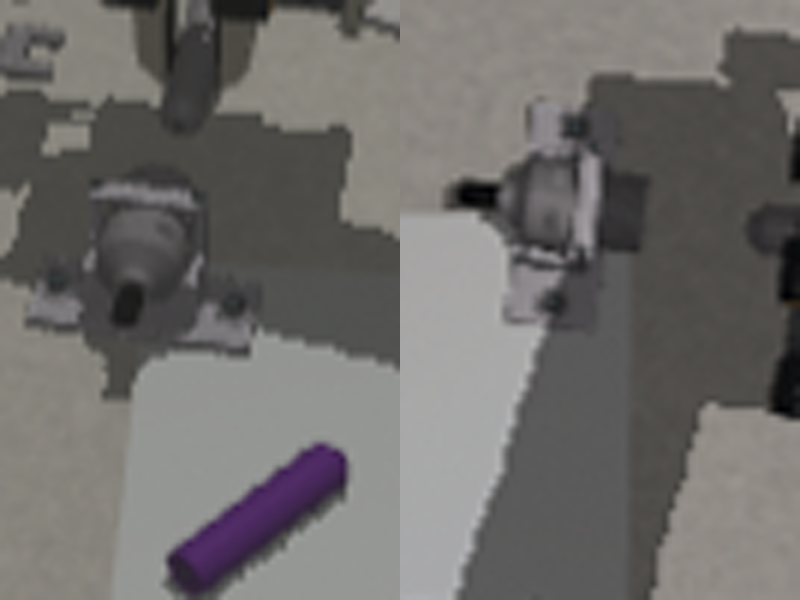

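```bash
python3 - <<'E'
from h import *
f=lambda x,y:((x-400)/5.97+300,y/6+150)
g=lambda x,y:(x/5.97+290,y/6+150)
w=plane('top',[f(648,178),f(640,250),f(750,228),f(790,208),f(790,252)],.045)
print(w.round(4),'mouth',w[:2].mean(0).round(4))
d=np.array([np.cos(np.radians(84.2)),np.sin(np.radians(84.2))]);n=np.array([d[1],-d[0]])
t=np.array([.6053,-.0415]);
for k,v in{'mouth':w[:2].mean(0),'front':w[2],'bar':w[3:].mean(0)}.items(): print(k,'along',((v[:2]-t)@d*1e3).round(1),'lat',((v[:2]-t)@n*1e3).round(1))
# side: bar silhouette and sleeve/saddle silhouettes at z=.045
s=plane('side',[g(160,115),g(213,120),g(180,133),g(92,210),g(205,215),g(97,265),g(195,262)],.045)
print(s.round(4))
for v in [s[:2].mean(0),s[2],s[3:5].mean(0),s[5:].mean(0)]: print('side along',((v[:2]-t)@d*1e3).round(1),'lat',((v[:2]-t)@n*1e3).round(1))
E
```

```text
[[ 0.6336  0.0544  0.045 ]
 [ 0.5988  0.0579  0.045 ]
 [ 0.6102  0.0051  0.045 ]
 [ 0.6202 -0.0142  0.045 ]
 [ 0.599  -0.0143  0.045 ]] mouth [0.6162 0.0562 0.045 ]
mouth along 98.3 lat 1.0
front along 46.8 lat 0.2
bar along 27.6 lat 1.5
[[0.619  0.0036 0.045 ]
 [0.5921 0.0053 0.045 ]
 [0.6079 0.0162 0.045 ]
 [0.6466 0.0744 0.045 ]
 [0.5915 0.0737 0.045 ]
 [0.6406 0.1117 0.045 ]
 [0.5941 0.1061 0.045 ]]
side along 45.7 lat -4.4
side along 57.6 lat -3.2
side along 116.4 lat 2.0
side along 150.8 lat -3.2
```

Call:
play_rows(angular=[[0,0,0],[0,0,0],[0,0,0],[0,0,0],[0,0,0]], translation=[[20,0,0],[40,0,0],[50,0,0],[55,0,0],[60,0,0]], claw=[1,1,1,1,1])

```text
t: 6.25
tcp_pos: [0.6123, 0.0183, 0.0384]
tool_rot: [0.742, 0.67, 0.0, 0.001]
ft_force: [0.2, -1.3, -2.2]
gripper_width: 0.251
grip_force: 30.0
```

Call:
play_rows(angular=[[0,0,0],[0,0,0],[0,0,0]], translation=[[2,0,0],[4,0,0],[6,0,0]], claw=[1,1,1])

```text
t: 6.55
tcp_pos: [0.6125, 0.0239, 0.0378]
tool_rot: [0.742, 0.67, -0.0, 0.0]
ft_force: [0.3, -0.5, -1.8]
gripper_width: 0.254
grip_force: 30.0
```

Call:
play_rows(angular=[[0,0,0],[0,0,0]], translation=[[1.5,0,0],[3,0,0]], claw=[1,1])

```text
t: 6.75
tcp_pos: [0.6128, 0.0275, 0.0377]
tool_rot: [0.742, 0.67, -0.0, -0.0]
ft_force: [0.2, 0.0, -1.9]
gripper_width: 0.25
grip_force: 30.0
```

Call:
play_rows(angular=[[0,0,0],[0,0,0]], translation=[[1,0,0],[2,0,0]], claw=[1,1])

```text
t: 6.95
tcp_pos: [0.6131, 0.0297, 0.0378]
tool_rot: [0.742, 0.671, -0.0, -0.0]
ft_force: [0.5, 0.1, -1.7]
gripper_width: 0.249
grip_force: 30.0
```

Call:
play_rows(angular=[[0,0,0],[0,0,0]], translation=[[1,0,0],[1,0,0]], claw=[1,1])

```text
t: 7.15
tcp_pos: [0.6132, 0.0309, 0.0378]
tool_rot: [0.742, 0.671, 0.0, -0.0]
ft_force: [-0.0, -0.3, -1.9]
gripper_width: 0.251
grip_force: 30.0
```

Call:
play_rows(angular=[[0,0,0],[0,0,0]], translation=[[1,0,0],[1.5,0,0]], claw=[1,1])

```text
t: 7.35
tcp_pos: [0.6133, 0.0322, 0.0378]
tool_rot: [0.742, 0.671, -0.0, -0.0]
ft_force: [0.6, 0.2, -1.7]
gripper_width: 0.254
grip_force: 30.0
```

Call:
play_rows(angular=[[0,0,0],[0,0,0]], translation=[[1,0,0],[1.5,0,0]], claw=[1,1])

```text
t: 7.55
tcp_pos: [0.6135, 0.0335, 0.0378]
tool_rot: [0.742, 0.671, -0.0, 0.0]
ft_force: [-0.3, -1.8, -0.7]
gripper_width: 0.254
grip_force: 30.0
```

Call:
play_rows(angular=[[0,0,0],[0,0,0]], translation=[[1,0,0],[1.5,0,0]], claw=[1,1])

```text
t: 7.75
tcp_pos: [0.6135, 0.0339, 0.0378]
tool_rot: [0.742, 0.67, -0.001, 0.0]
ft_force: [-1.2, -4.0, -0.8]
gripper_width: 0.251
grip_force: 30.0
```

Call:
play_rows(angular=[[0,0,0],[0,0,0],[0,0,0]], translation=[[1,0,0],[2,0,0],[2,0,0]], claw=[1,1,1])

```text
t: 8.05
tcp_pos: [0.6134, 0.0342, 0.0377]
tool_rot: [0.743, 0.67, -0.001, 0.001]
ft_force: [-1.7, -5.8, 0.7]
gripper_width: 0.246
grip_force: 30.0
```

Call:
play_rows(angular=[[0,0,0],[0,0,0],[0,0,0]], translation=[[1,0,0],[1.5,0,0],[1.5,0,0]], claw=[1,1,1])

```text
t: 8.35
tcp_pos: [0.6133, 0.0343, 0.0377]
tool_rot: [0.743, 0.669, -0.002, 0.001]
ft_force: [-1.1, -8.8, 0.8]
gripper_width: 0.25
grip_force: 30.0
```

```bash
python3 -c "
from pl import *
plan([])
p,d=grab_frame('side');q,e=grab_frame('top')
cv2.imwrite('s3f.png',p[...,::-1]);cv2.imwrite('t3f.png',q[...,::-1])
a=cv2.imread('t2f.png')
o=np.zeros((600,800,3),np.uint8)
o[:300,:400]=cv2.resize(a[170:206,335:383],(400,300),interpolation=2)
o[300:,:400]=cv2.resize(q[170:206,320:368,::-1],(400,300),interpolation=2)
o[:300,400:]=cv2.resize(cv2.imread('s2f.png')[146:176,300:340],(400,300),interpolation=2)
o[300:,400:]=cv2.resize(p[150:186,295:343,::-1],(400,300),interpolation=2)
cv2.imwrite('pics/s3.png',np.clip(o*1.7,0,255).astype(np.uint8))"
```

```text
now t 8.35 [0.6133 0.0343 0.0377] head 84.05 tilt 0.25 F [-1.1 -8.8  0.8] w 0.25 grip 30.0
```

View pics/s3.png

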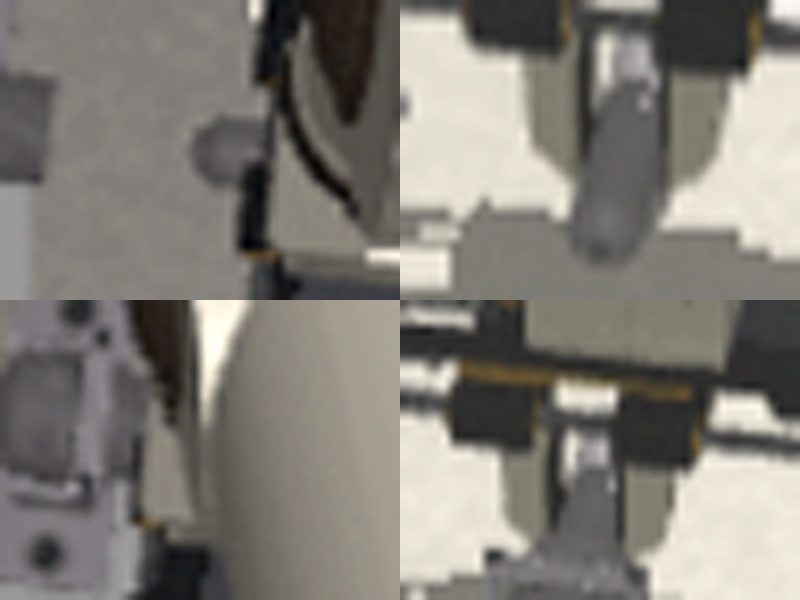

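Force built to about 9 N at 76 mm of travel. The gap was ~51.5 mm, so the stop is ~25 mm deep, and the nose is visibly tapered. The forward end is the chamfered one. I withdraw and go to groove 1.

Call:
play_rows(angular=[[0,0,0],[0,0,0],[0,0,0],[0,0,0],[0,0,0]], translation=[[-5,0,0],[-15,0,0],[-30,0,0],[-50,0,-10],[-80,0,-40]], claw=[1,1,1,1,1])

```text
t: 8.95
tcp_pos: [0.6031, -0.0399, 0.0752]
tool_rot: [0.741, 0.672, -0.002, -0.003]
ft_force: [-0.8, -0.2, -1.9]
gripper_width: 0.252
grip_force: 30.0
```

Call:
play_rows(angular=[[0,0,0],[0,0,0],[0,0,0],[0,0,0]], translation=[[0,0,-20],[0,0,-40],[0,0,-50],[0,0,-50]], claw=[1,1,1,1])

```text
t: 9.35
tcp_pos: [0.6071, -0.0414, 0.1294]
tool_rot: [0.742, 0.67, 0.001, 0.001]
ft_force: [0.6, -0.0, -1.5]
gripper_width: 0.251
grip_force: 30.0
```

```bash
python3 -c "
from pl import *
plan([(.475,-.302,.11,156,3),(.475,-.302,.032,156,1)])
print(manip.read_state()['joint_positions'])"
```

```text
now t 9.35 [ 0.6071 -0.0414  0.1294] head 84.2 tilt 0.19 F [ 0.6 -0.  -1.5] w 0.251 grip 30.0
 shift [-90.9 -35.    6.3] turn z -0.418
 shift [-68.8 -68.9   6.3] turn z -0.418
 shift [-34.9 -91.    6.3] turn z -0.417
 shift [ 0.2 -0.1 78. ] turn z -0.0
[ 0.00339627  0.49875348  0.02708772  1.75685695 -0.01704903  0.88294746
 -0.0632799 ]
```

Call:
play_rows(angular=[[0,0,-0.084],[0,0,-0.168],[0,0,-0.25],[0,0,-0.334],[0,0,-0.418]], translation=[[-18,-7,1],[-36,-14,2],[-54,-21,4],[-73,-28,5],[-90.9,-35,6.3]], claw=[1,1,1,1,1])

```text
t: 9.85
tcp_pos: [0.5605, -0.1283, 0.1199]
tool_rot: [0.585, 0.811, -0.0, -0.001]
ft_force: [0.3, -0.2, -1.3]
gripper_width: 0.252
grip_force: 30.0
```

Call:
play_rows(angular=[[0,0,-0.084],[0,0,-0.168],[0,0,-0.25],[0,0,-0.334],[0,0,-0.418]], translation=[[-14,-14,1],[-28,-28,2],[-41,-41,4],[-55,-55,5],[-68.8,-68.9,6.3]], claw=[1,1,1,1,1])

```text
t: 10.35
tcp_pos: [0.5167, -0.2148, 0.1137]
tool_rot: [0.404, 0.915, 0.0, -0.001]
ft_force: [-0.0, -0.2, -2.3]
gripper_width: 0.252
grip_force: 30.0
```

Call:
play_rows(angular=[[0,0,-0.084],[0,0,-0.168],[0,0,-0.25],[0,0,-0.334],[0,0,-0.417]], translation=[[-7,-18,1],[-14,-36,2],[-21,-54,4],[-28,-73,5],[-34.9,-91,6.3]], claw=[1,1,1,1,1])

```text
t: 10.85
tcp_pos: [0.4725, -0.3017, 0.1074]
tool_rot: [0.206, 0.979, 0.0, -0.001]
ft_force: [-1.8, 0.1, -2.0]
gripper_width: 0.254
grip_force: 30.0
```

Call:
play_rows(angular=[[0,0,0],[0,0,0],[0,0,0],[0,0,0],[0,0,0]], translation=[[0,0,20],[0,0,40],[0,0,60],[0,0,65],[0,0,65]], claw=[1,1,1,1,1])

```text
t: 11.35
tcp_pos: [0.4726, -0.3007, 0.0423]
tool_rot: [0.208, 0.978, 0.001, -0.002]
ft_force: [0.8, 0.3, -1.9]
gripper_width: 0.251
grip_force: 30.0
```

```bash
python3 -c "
from pl import *
plan([(.475,-.302,.0295,156,1)])
p,d=grab_frame('side');q,e=grab_frame('top')
o=np.zeros((600,800,3),np.uint8)
o[:,:400]=cv2.resize(p[90:180,320:380,::-1],(400,600),interpolation=2)
o[:,400:]=cv2.resize(q[180:285,400:470,::-1],(400,600),interpolation=2)
cv2.imwrite('pics/s4.png',np.clip(o*1.4,0,255).astype(np.uint8))"
```

```text
now t 11.35 [ 0.4726 -0.3007  0.0423] head 156.03 tilt 0.21 F [ 0.8  0.3 -1.9] w 0.251 grip 30.0
 shift [-2.8 -0.2 12.8] turn z 0.001
```

View pics/s4.png

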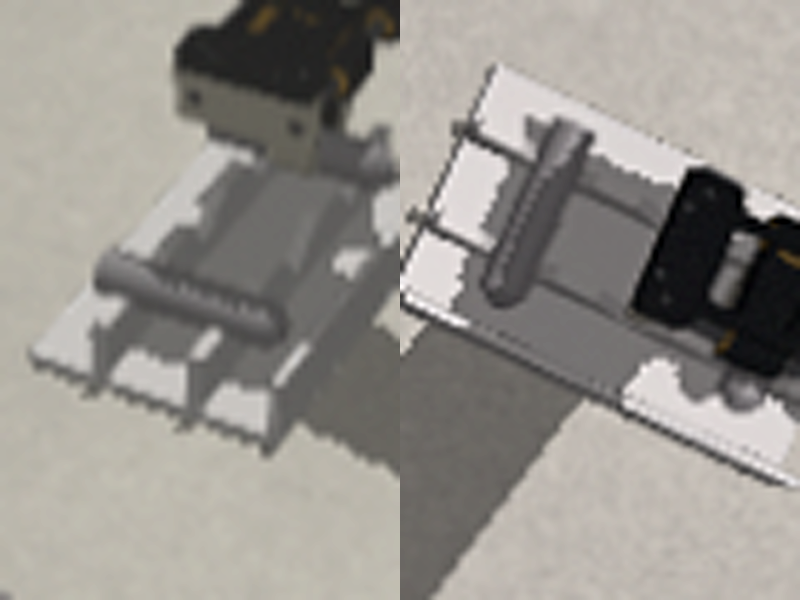

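Bar hangs over groove 1 with its tapered nose at the board, at about top (460,249). It lies parallel to the racked bar, ~130 mm away. I lower it.

Call:
play_rows(angular=[[0,0,0],[0,0,0],[0,0,0],[0,0,0]], translation=[[0,0,4],[0,0,8],[0,0,10],[0,0,11]], claw=[1,1,1,1])

```text
t: 11.85
tcp_pos: [0.4737, -0.3016, 0.0328]
tool_rot: [0.208, 0.978, -0.0, -0.0]
ft_force: [-1.3, 0.8, 0.7]
gripper_width: 0.252
grip_force: 30.0
```

Call:
play_rows(angular=[[0,0,0],[0,0,0]], translation=[[0,0,1],[0,0,2]], claw=[1,1])

```text
t: 12.05
tcp_pos: [0.4738, -0.3026, 0.0317]
tool_rot: [0.208, 0.978, -0.001, 0.0]
ft_force: [-3.6, -0.6, 8.6]
gripper_width: 0.25
grip_force: 30.0
```

Call:
play_rows(angular=[[0,0,0],[0,0,0],[0,0,0],[0,0,0],[0,0,0]], translation=[[0,0,-1],[0,0,-1],[0,0,-1],[0,0,-1],[0,0,-1]], claw=[0.7,0.6,0.5,0.5,0.5])

```text
t: 12.55
tcp_pos: [0.4739, -0.3014, 0.0318]
tool_rot: [0.208, 0.978, 0.0, -0.0]
ft_force: [-0.3, 0.7, -0.2]
gripper_width: 0.498
grip_force: 0.0
```

Call:
play_rows(angular=[[0,0,0],[0,0,0],[0,0,0],[0,0,0],[0,0,0]], translation=[[0,0,-10],[0,0,-30],[0,0,-50],[0,0,-80],[0,0,-100]], claw=[0.5,0.5,0.5,0.5,0.5])

```text
t: 13.05
tcp_pos: [0.4745, -0.3019, 0.1344]
tool_rot: [0.208, 0.978, -0.0, 0.001]
ft_force: [0.9, -0.4, -0.5]
gripper_width: 0.501
grip_force: 0.0
```

```bash
python3 -c "
from pl import *
plan([(.4055,.145,.11,111.9,4),(.4055,.145,.0025,111.9,1)])"
```

```text
now t 13.05 [ 0.4745 -0.3019  0.1344] head 156.02 tilt 0.12 F [ 0.9 -0.4 -0.5] w 0.501 grip 0.0
 shift [61.2 95.1  6. ] turn z 0.192
 shift [78.2 81.6  5.9] turn z 0.193
 shift [92.4 65.1  6. ] turn z 0.192
 shift [103.2  46.3   5.9] turn z 0.193
 shift [ 2.000e-01 -1.000e-01  1.075e+02] turn z -0.0
```

Call:
play_rows(angular=[[0,0,0.038],[0,0,0.077],[0,0,0.115],[0,0,0.154],[0,0,0.192]], translation=[[12,19,1],[24,38,2],[37,57,4],[49,76,5],[61.2,95.1,6]], claw=[0.4,0.3,0.3,0.3,0.3])

```text
t: 13.55
tcp_pos: [0.4565, -0.189, 0.1266]
tool_rot: [0.301, 0.953, -0.0, 0.0]
ft_force: [0.5, -0.1, 1.1]
gripper_width: 0.698
grip_force: 0.0
```

Call:
play_rows(angular=[[0,0,0.038],[0,0,0.077],[0,0,0.115],[0,0,0.154],[0,0,0.193]], translation=[[16,16,1],[31,33,2],[47,49,4],[63,65,5],[78.2,81.6,5.9]], claw=[0.3,0.3,0.3,0.3,0.3])

```text
t: 14.05
tcp_pos: [0.4392, -0.0773, 0.1207]
tool_rot: [0.392, 0.92, 0.0, 0.0]
ft_force: [0.1, -0.4, -0.8]
gripper_width: 0.698
grip_force: 0.0
```

Call:
play_rows(angular=[[0,0,0.038],[0,0,0.077],[0,0,0.115],[0,0,0.154],[0,0,0.192]], translation=[[18,13,1],[37,26,2],[55,39,4],[74,52,5],[92.4,65.1,6]], claw=[0.3,0.3,0.3,0.3,0.3])

```text
t: 14.55
tcp_pos: [0.422, 0.0345, 0.1147]
tool_rot: [0.478, 0.878, 0.0, 0.0]
ft_force: [0.7, -0.4, 0.9]
gripper_width: 0.7
grip_force: 0.0
```

Call:
play_rows(angular=[[0,0,0.038],[0,0,0.077],[0,0,0.115],[0,0,0.154],[0,0,0.193]], translation=[[21,9,1],[41,18,2],[62,28,4],[83,37,5],[103.2,46.3,5.9]], claw=[0.3,0.3,0.3,0.3,0.3])

```text
t: 15.05
tcp_pos: [0.4047, 0.1464, 0.1088]
tool_rot: [0.561, 0.828, 0.0, 0.0]
ft_force: [0.1, 0.0, -0.3]
gripper_width: 0.7
grip_force: 0.0
```

```bash
python3 -c "
from pl import *
plan([(.4055,.145,.003,111.9,1)])
p,d=grab_frame('side');q,e=grab_frame('top')
o=np.zeros((600,800,3),np.uint8)
o[:,:400]=cv2.resize(p[170:260,355:415,::-1],(400,600),interpolation=2)
o[:,400:]=cv2.resize(q[180:285,400:470,::-1],(400,600),interpolation=2)
cv2.imwrite('pics/s5.png',np.clip(o*1.4,0,255).astype(np.uint8))"
```

```text
now t 15.05 [0.4047 0.1464 0.1088] head 111.81 tilt 0.05 F [ 0.1  0.  -0.3] w 0.7 grip 0.0
 shift [-1.600e+00  1.000e-01  1.058e+02] turn z -0.002
```

View pics/s5.png

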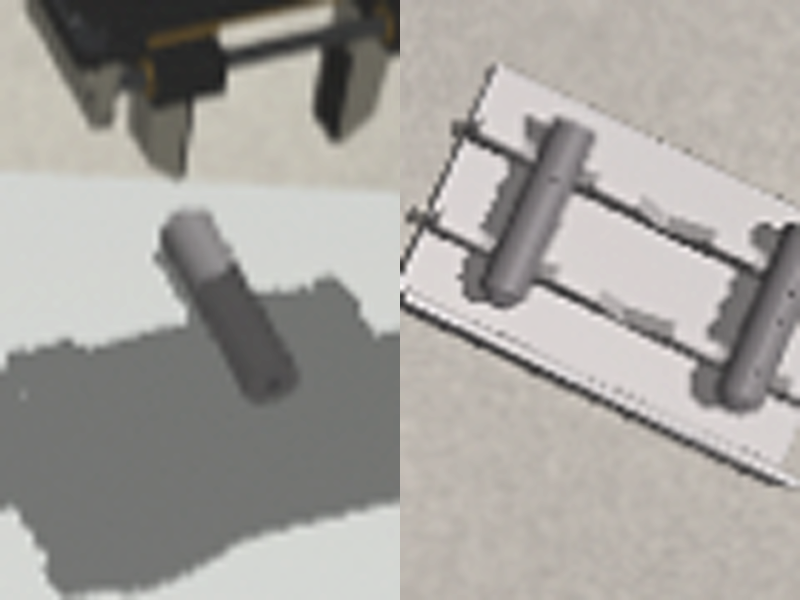

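The first cartridge lies in its groove, nose at top (460,251), parallel to the racked one. The second bar lies under the open fingers at side ≈(390,215). I grasp it.

Call:
play_rows(angular=[[0,0,0],[0,0,0],[0,0,0],[0,0,0],[0,0,0]], translation=[[-1,0,30],[-1,0,60],[-1,0,85],[-1,0,100],[-1,0,104]], claw=[0.3,0.3,0.3,0.3,0.3])

```text
t: 15.65
tcp_pos: [0.4042, 0.1432, 0.003]
tool_rot: [0.56, 0.828, -0.001, -0.001]
ft_force: [-0.9, -0.3, -0.3]
gripper_width: 0.694
grip_force: 0.0
```

Call:
play_rows(angular=[[0,0,0],[0,0,0],[0,0,0],[0,0,0],[0,0,0]], translation=[[0,0,0],[0,0,0],[0,0,0],[0,0,0],[0,0,0]], claw=[0.6,0.8,1,1,1])

```text
t: 16.15
tcp_pos: [0.4055, 0.1445, 0.0047]
tool_rot: [0.56, 0.828, 0.0, 0.0]
ft_force: [-1.3, -0.2, 2.4]
gripper_width: 0.316
grip_force: 1.6
```

Call:
play_rows(angular=[[0,0,0],[0,0,0],[0,0,0],[0,0,0],[0,0,0]], translation=[[0,0,0],[0,0,-20],[0,0,-50],[0,0,-80],[0,0,-105]], claw=[1,1,1,1,1])

```text
t: 16.65
tcp_pos: [0.405, 0.1444, 0.1104]
tool_rot: [0.56, 0.829, 0.0, -0.0]
ft_force: [0.9, -0.2, -1.6]
gripper_width: 0.255
grip_force: 30.0
```

```bash
python3 -c "
from pl import *
plan([(.6053,-.0415,.109,84.2,3),(.6053,-.0415,.038,84.2,1)])"
```

```text
now t 16.65 [0.405  0.1444 0.1104] head 111.9 tilt 0.01 F [ 0.9 -0.2 -1.6] w 0.255 grip 30.0
 shift [-82.4  38.8   0.4] turn z 0.161
 shift [-75.1  51.6   0.5] turn z 0.161
 shift [-65.9  62.9   0.4] turn z 0.162
 shift [-0.  0. 71.] turn z -0.0
```

Call:
play_rows(angular=[[0,0,0.03],[0,0,0.065],[0,0,0.097],[0,0,0.13],[0,0,0.161]], translation=[[-16,8,0],[-33,16,0],[-49,23,0],[-66,31,0],[-82.4,38.8,0.4]], claw=[1,1,1,1,1])

```text
t: 17.15
tcp_pos: [0.4725, 0.0805, 0.1075]
tool_rot: [0.626, 0.78, -0.001, -0.001]
ft_force: [0.5, 0.2, -2.2]
gripper_width: 0.253
grip_force: 30.0
```

Call:
play_rows(angular=[[0,0,0.03],[0,0,0.065],[0,0,0.097],[0,0,0.13],[0,0,0.161]], translation=[[-15,10,0],[-30,21,0],[-45,31,0],[-60,41,0],[-75.1,51.6,0.5]], claw=[1,1,1,1,1])

```text
t: 17.65
tcp_pos: [0.5397, 0.0194, 0.1082]
tool_rot: [0.687, 0.727, -0.0, -0.0]
ft_force: [0.4, 0.6, -1.9]
gripper_width: 0.249
grip_force: 30.0
```

Call:
play_rows(angular=[[0,0,0.03],[0,0,0.065],[0,0,0.097],[0,0,0.13],[0,0,0.162]], translation=[[-13,13,0],[-26,25,0],[-40,38,0],[-53,50,0],[-65.9,62.9,0.4]], claw=[1,1,1,1,1])

```text
t: 18.15
tcp_pos: [0.6063, -0.0428, 0.1077]
tool_rot: [0.743, 0.669, -0.0, -0.0]
ft_force: [-0.0, -0.3, -1.8]
gripper_width: 0.254
grip_force: 30.0
```

Call:
play_rows(angular=[[0,0,0],[0,0,0],[0,0,0],[0,0,0],[0,0,0]], translation=[[0,0,20],[0,0,40],[0,0,60],[0,0,70],[0,0,72]], claw=[1,1,1,1,1])

```text
t: 18.65
tcp_pos: [0.6045, -0.0419, 0.0343]
tool_rot: [0.742, 0.67, -0.001, -0.001]
ft_force: [-0.2, 1.0, -1.3]
gripper_width: 0.253
grip_force: 30.0
```

```bash
python3 -c "
from pl import *
plan([(.6053,-.0415,.0378,84.2,1)])
p,d=grab_frame('side');q,e=grab_frame('top')
a=cv2.imread('t2f.png')
o=np.zeros((600,800,3),np.uint8)
o[:300,:400]=cv2.resize(a[170:206,335:383],(400,300),interpolation=2)
o[300:,:400]=cv2.resize(q[170:206,335:383,::-1],(400,300),interpolation=2)
o[:300,400:]=cv2.resize(cv2.imread('s2f.png')[146:176,300:340],(400,300),interpolation=2)
o[300:,400:]=cv2.resize(p[146:176,300:340,::-1],(400,300),interpolation=2)
cv2.imwrite('pics/s6.png',np.clip(o*1.7,0,255).astype(np.uint8))"
```

```text
now t 18.65 [ 0.6045 -0.0419  0.0343] head 84.12 tilt 0.16 F [-0.2  1.  -1.3] w 0.253 grip 30.0
 shift [ 0.5  0.8 -3.5] turn z -0.001
```

View pics/s6.png

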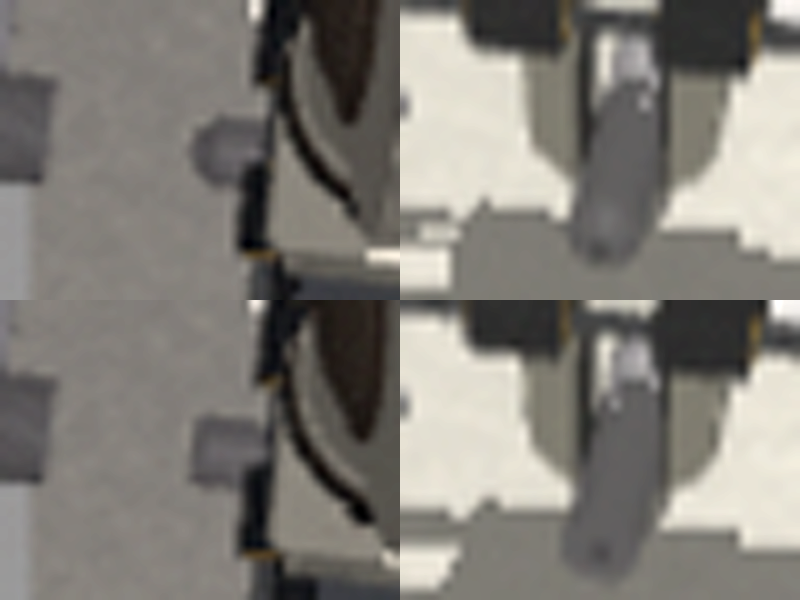

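The lower row shows the second bar's forward end is flat, unlike the tapered one above. It should stop about 5 mm sooner. I feel for it.

Call:
play_rows(angular=[[0,0,0],[0,0,0],[0,0,0],[0,0,0],[0,0,0]], translation=[[20,0,-1],[40,0,-2],[50,0,-2],[54,0,-2],[57,0,-2]], claw=[1,1,1,1,1])

```text
t: 19.25
tcp_pos: [0.6116, 0.0148, 0.0383]
tool_rot: [0.742, 0.67, 0.0, 0.0]
ft_force: [0.9, -0.6, -1.7]
gripper_width: 0.252
grip_force: 30.0
```

Call:
play_rows(angular=[[0,0,0],[0,0,0],[0,0,0]], translation=[[1.5,0,0],[3,0,0],[5,0,0]], claw=[1,1,1])

```text
t: 19.55
tcp_pos: [0.6117, 0.0191, 0.0378]
tool_rot: [0.743, 0.67, -0.0, 0.0]
ft_force: [0.8, -0.3, -1.8]
gripper_width: 0.254
grip_force: 30.0
```

Call:
play_rows(angular=[[0,0,0],[0,0,0],[0,0,0]], translation=[[1,0,0],[2,0,0],[3,0,0]], claw=[1,1,1])

```text
t: 19.85
tcp_pos: [0.612, 0.023, 0.0378]
tool_rot: [0.742, 0.67, -0.0, -0.0]
ft_force: [0.0, -0.1, -2.5]
gripper_width: 0.25
grip_force: 30.0
```

Call:
play_rows(angular=[[0,0,0],[0,0,0]], translation=[[1,0,0],[2,0,0]], claw=[1,1])

```text
t: 20.05
tcp_pos: [0.6122, 0.0252, 0.0378]
tool_rot: [0.742, 0.67, -0.0, -0.0]
ft_force: [-0.0, 0.5, -0.6]
gripper_width: 0.25
grip_force: 30.0
```

Call:
play_rows(angular=[[0,0,0],[0,0,0]], translation=[[1,0,0],[2,0,0]], claw=[1,1])

```text
t: 20.25
tcp_pos: [0.6124, 0.0272, 0.0378]
tool_rot: [0.742, 0.67, -0.0, -0.0]
ft_force: [0.7, 0.1, -1.3]
gripper_width: 0.253
grip_force: 30.0
```

Call:
play_rows(angular=[[0,0,0],[0,0,0]], translation=[[1,0,0],[2,0,0]], claw=[1,1])

```text
t: 20.45
tcp_pos: [0.6126, 0.0289, 0.0378]
tool_rot: [0.742, 0.67, -0.0, 0.0]
ft_force: [0.2, -1.5, -1.4]
gripper_width: 0.253
grip_force: 30.0
```

Call:
play_rows(angular=[[0,0,0],[0,0,0]], translation=[[1,0,0],[2,0,0]], claw=[1,1])

```text
t: 20.65
tcp_pos: [0.6125, 0.029, 0.0377]
tool_rot: [0.743, 0.67, -0.001, 0.001]
ft_force: [-1.4, -7.1, 0.2]
gripper_width: 0.253
grip_force: 30.0
```

It stops at TCP y 0.0290 against 0.0343 before, 5.3 mm shallower, so the forward end is square. I withdraw and take it to groove 2 turned the other way.

Call:
play_rows(angular=[[0,0,0],[0,0,0]], translation=[[0.5,0,0],[0.5,0,0]], claw=[1,1])

```text
t: 20.85
tcp_pos: [0.6125, 0.029, 0.0377]
tool_rot: [0.743, 0.669, -0.001, 0.001]
ft_force: [-1.0, -5.8, -0.9]
gripper_width: 0.253
grip_force: 30.0
```

Call:
play_rows(angular=[[0,0,0],[0,0,0],[0,0,0],[0,0,0],[0,0,0]], translation=[[-5,0,0],[-15,0,0],[-30,0,0],[-50,0,-10],[-80,0,-40]], claw=[1,1,1,1,1])

```text
t: 21.35
tcp_pos: [0.6019, -0.0474, 0.0753]
tool_rot: [0.741, 0.671, -0.002, -0.003]
ft_force: [0.4, 0.2, -1.9]
gripper_width: 0.252
grip_force: 30.0
```

Call:
play_rows(angular=[[0,0,0],[0,0,0],[0,0,0],[0,0,0]], translation=[[0,0,-20],[0,0,-40],[0,0,-55],[0,0,-55]], claw=[1,1,1,1])

```text
t: 21.75
tcp_pos: [0.6065, -0.0488, 0.1353]
tool_rot: [0.742, 0.67, 0.002, 0.002]
ft_force: [0.5, -0.5, -2.3]
gripper_width: 0.25
grip_force: 30.0
```

```bash
python3 -c "
from pl import *
plan([(.502,-.2425,.125,-24,4),(.502,-.2425,.042,-24,1)])
print(manip.read_state()['joint_positions'])"
```

```text
now t 21.75 [ 0.6065 -0.0488  0.1353] head 84.12 tilt 0.26 F [ 0.5 -0.5 -2.3] w 0.25 grip 30.0
 shift [-50.9 -21.    2.5] turn z 0.472
 shift [-54.8   4.4   2.4] turn z 0.472
 shift [-46.9  28.8   2.5] turn z 0.472
 shift [-28.6  47.    2.4] turn z 0.471
 shift [-0.4  0.2 83. ] turn z 0.0
[ 0.10396885  0.49271356 -0.08896927  1.75115979  0.05402206  0.89553828
 -0.11063069]
```

Call:
play_rows(angular=[[0,0,0.094],[0,0,0.19],[0,0,0.283],[0,0,0.378],[0,0,0.472]], translation=[[-10,-4,0],[-20,-8,1],[-30,-13,1],[-41,-17,2],[-50.9,-21,2.5]], claw=[1,1,1,1,1])

```text
t: 22.25
tcp_pos: [0.5775, -0.0969, 0.1289]
tool_rot: [0.879, 0.477, -0.001, -0.001]
ft_force: [-0.2, 0.8, -1.7]
gripper_width: 0.251
grip_force: 30.0
```

Call:
play_rows(angular=[[0,0,0.094],[0,0,0.19],[0,0,0.283],[0,0,0.378],[0,0,0.472]], translation=[[-11,1,0],[-22,2,1],[-33,3,1],[-44,4,2],[-54.8,4.4,2.4]], claw=[1,1,1,1,1])

```text
t: 22.75
tcp_pos: [0.5516, -0.1452, 0.1265]
tool_rot: [0.966, 0.258, -0.001, -0.0]
ft_force: [0.7, -0.7, -2.0]
gripper_width: 0.254
grip_force: 30.0
```

Call:
play_rows(angular=[[0,0,0.094],[0,0,0.19],[0,0,0.283],[0,0,0.378],[0,0,0.472]], translation=[[-9,6,0],[-19,12,1],[-28,17,1],[-38,23,2],[-46.9,28.8,2.5]], claw=[1,1,1,1,1])

```text
t: 23.25
tcp_pos: [0.5253, -0.1935, 0.1241]
tool_rot: [1.0, 0.025, -0.001, -0.0]
ft_force: [-0.3, -0.6, -2.0]
gripper_width: 0.254
grip_force: 30.0
```

Call:
play_rows(angular=[[0,0,0.094],[0,0,0.19],[0,0,0.283],[0,0,0.378],[0,0,0.471]], translation=[[-6,9,0],[-12,19,1],[-17,28,1],[-23,38,2],[-28.6,47,2.4]], claw=[1,1,1,1,1])

```text
t: 23.75
tcp_pos: [0.4993, -0.2419, 0.1218]
tool_rot: [0.978, -0.209, -0.001, 0.0]
ft_force: [0.7, 0.1, -1.6]
gripper_width: 0.249
grip_force: 30.0
```

Call:
play_rows(angular=[[0,0,0],[0,0,0],[0,0,0],[0,0,0],[0,0,0]], translation=[[0,0,20],[0,0,35],[0,0,45],[0,0,50],[0,0,50]], claw=[1,1,1,1,1])

```text
t: 24.25
tcp_pos: [0.4998, -0.2412, 0.0719]
tool_rot: [0.978, -0.207, -0.001, -0.0]
ft_force: [0.1, -0.5, -1.7]
gripper_width: 0.253
grip_force: 30.0
```

```bash
python3 -c "
from pl import *
plan([(.502,-.2425,.042,-24,1)])
p,d=grab_frame('side');q,e=grab_frame('top')
o=np.zeros((600,800,3),np.uint8)
o[:,:400]=cv2.resize(p[80:170,320:380,::-1],(400,600),interpolation=2)
o[:,400:]=cv2.resize(q[180:285,400:470,::-1],(400,600),interpolation=2)
cv2.imwrite('pics/s7.png',np.clip(o*1.4,0,255).astype(np.uint8))"
```

```text
now t 24.25 [ 0.4998 -0.2412  0.0719] head -23.92 tilt 0.12 F [ 0.1 -0.5 -1.7] w 0.253 grip 30.0
 shift [ 2.6  0.2 29.9] turn z 0.001
```

View pics/s7.png

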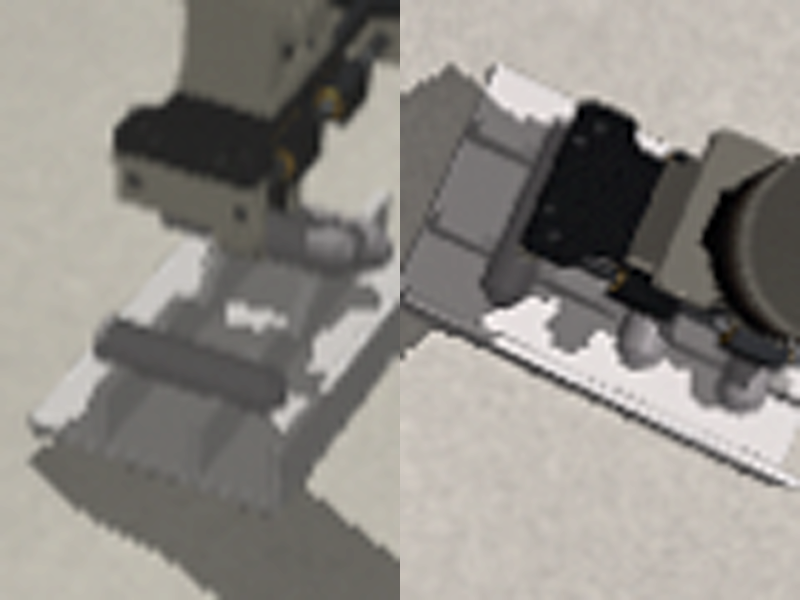

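The tapered nose points to the board at top (442,240), between the two racked bars. I lower it.

Call:
play_rows(angular=[[0,0,0],[0,0,0],[0,0,0],[0,0,0],[0,0,0]], translation=[[2,0,12],[2,0,24],[2,0,33],[2,0,37],[2,0,39]], claw=[1,1,1,1,1])

```text
t: 24.85
tcp_pos: [0.5016, -0.2425, 0.0331]
tool_rot: [0.978, -0.208, -0.001, -0.0]
ft_force: [-0.1, 0.5, -3.2]
gripper_width: 0.255
grip_force: 30.0
```

Call:
play_rows(angular=[[0,0,0],[0,0,0]], translation=[[0,0,0.5],[0,0,1]], claw=[1,1])

```text
t: 25.05
tcp_pos: [0.5024, -0.2428, 0.0332]
tool_rot: [0.978, -0.208, 0.0, 0.0]
ft_force: [-0.2, -0.2, -1.5]
gripper_width: 0.254
grip_force: 30.0
```

Call:
play_rows(angular=[[0,0,0],[0,0,0]], translation=[[0,0,1],[0,0,1.5]], claw=[1,1])

```text
t: 25.25
tcp_pos: [0.5025, -0.2427, 0.0318]
tool_rot: [0.978, -0.208, 0.0, 0.0]
ft_force: [-0.8, -0.7, -0.6]
gripper_width: 0.248
grip_force: 30.0
```

Call:
play_rows(angular=[[0,0,0],[0,0,0]], translation=[[0,0,0.5],[0,0,1]], claw=[1,1])

```text
t: 25.45
tcp_pos: [0.5024, -0.2432, 0.0311]
tool_rot: [0.978, -0.208, 0.0, 0.0]
ft_force: [-1.8, -1.1, 5.8]
gripper_width: 0.251
grip_force: 30.0
```

Contact made; I release with the opening limited so the fingers clear the neighbours, then lift.

Call:
play_rows(angular=[[0,0,0],[0,0,0],[0,0,0],[0,0,0],[0,0,0]], translation=[[0,0,0],[0,0,0],[0,0,0],[0,0,0],[0,0,0]], claw=[0.7,0.6,0.55,0.55,0.55])

```text
t: 25.95
tcp_pos: [0.5023, -0.2424, 0.0304]
tool_rot: [0.978, -0.207, -0.0, -0.0]
ft_force: [-0.5, 0.5, 1.0]
gripper_width: 0.452
grip_force: 0.0
```

Call:
play_rows(angular=[[0,0,0],[0,0,0],[0,0,0],[0,0,0],[0,0,0]], translation=[[0,0,-10],[0,0,-30],[0,0,-60],[0,0,-100],[0,0,-140]], claw=[0.55,0.55,0.55,0.55,0.55])

```text
t: 26.45
tcp_pos: [0.5017, -0.2426, 0.1723]
tool_rot: [0.978, -0.208, -0.0, 0.0]
ft_force: [1.3, -0.1, -0.0]
gripper_width: 0.451
grip_force: 0.0
```

Call:
play_rows(angular=[[0,0,0],[0,0,0],[0,0,0],[0,0,0],[0,0,0]], translation=[[0,-30,0],[0,-70,0],[0,-110,0],[0,-150,0],[0,-150,0]], claw=[0.55,0.55,0.55,0.55,0.55])

```text
t: 26.95
tcp_pos: [0.5658, -0.0976, 0.1711]
tool_rot: [0.979, -0.203, 0.001, -0.002]
ft_force: [0.3, -0.1, 0.2]
gripper_width: 0.452
grip_force: 0.0
```

```bash
python3 -c "
from pl import *
plan([])
p,d=grab_frame('side');q,e=grab_frame('top')
o=np.zeros((600,800,3),np.uint8)
o[:,:300]=cv2.resize(p[80:180,330:380,::-1],(300,600),interpolation=2)
o[:,300:]=cv2.resize(q[180:285,400:487,::-1],(500,600),interpolation=2)
cv2.imwrite('pics/s8.png',np.clip(o*1.4,0,255).astype(np.uint8))"
```

```text
now t 26.95 [ 0.5658 -0.0976  0.1711] head -23.39 tilt 0.24 F [ 0.3 -0.1  0.2] w 0.452 grip 0.0
```

View pics/s8.png

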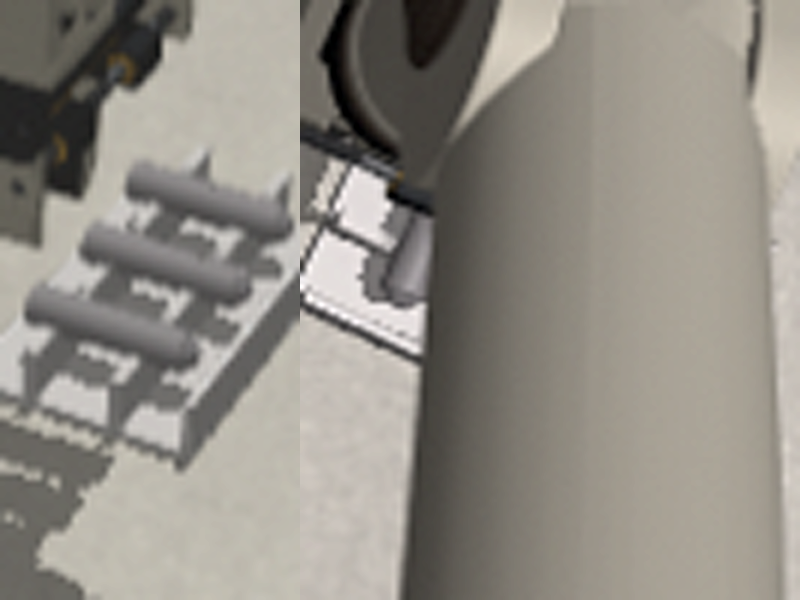

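The side view shows all three bars parallel in their grooves, tapered noses at side ≈(378,118), (371,127) and (362,138) towards the board. The hand is clear, so I hand in.

```bash
python3 -c "
from plant import manip
print(manip.close_job())"
```

```text
the job is handed in; nothing more can be done
None
```

Both cartridges were felt in the holder and racked with their chamfered ends to the end board, the first in groove 1 and the second in groove 2; I handed the job in just after 27 s, and it returned no verdict.

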